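# Lock the cleaned burr carrier back into the coffee grinder

### The job

The coffee grinder has been cleaned and its upper burr carrier, the black ring with two side lugs and a bridge handle, still stands on the counter: put it back into the grinder's mouth with its lugs down through the two slots, push it against the sprung seat, turn it clockwise to the stop and ease off so that the lugs rise into their pockets and it stays locked when you let go. The slots stand wherever the grind setting was left, so feel for them and for the stop instead of forcing: push and twist lightly throughout, for the burr is brittle. Leave the brush, the tamper and the shot glass where they stand.

Things in the scene. Friction and masses are not known exactly. Their poses are not given: they have to be found in the camera images.
- burr_carrier: Black ring, loose, 0.11 to 0.22 kg, upright on the counter; 60 mm across, 24 mm high, lower edge chamfered (54 mm across at the underside, full width 4 mm up). Origin: centre of the underside, z up. Two equal lugs along +x and -x reach 38 mm from the axis, 24 degrees wide, 12 to 18 mm above the underside. Brittle: all the grinder's contact forces on it, added up, must stay below 45 N.
- handle (a point): Middle of the carrier's bridge handle, 48 mm above the carrier's underside, on its axis, axes as the carrier's. The bar runs along x: 56 mm long, 12 mm thick (y), 40 to 56 mm above the underside, on two legs at its ends. Pinch it across y; half a turn makes no difference.
- grinder: Grey coffee grinder, fixed, 215 x 130 mm, standing on the counter. Origin on the counter under the mouth's axis, z up, chute to -x. Its black setting ring on top (96 mm across, nothing taller near) holds the steel bayonet and stands up to 12 degrees either way from its middle setting: not measured, seen by the slots, too stiff for the carrier to turn; the bayonet turns with it.
- mouth (a point): Centre of the mouth's top face, 205 mm above the counter; axes as the grinder's. Bore 62.4 mm. At middle setting, anticlockwise from +x seen from above: lug slots 30 degrees wide centred at 50 and 230, locking pockets 30 wide at 0 and 180. So it locks 50 degrees clockwise (up to 6 more by play), at a hard stop. Anticlockwise of each slot is solid land; clockwise a rib 6 mm thick, then the pocket.
- seat (a point): Rest height of the sprung seat's top, 17.5 mm below the mouth, on its axis; 1.5 N per mm. Depths of the carrier's underside below the mouth: lugs meet the rim at 12 mm (drop if over the slots), seat met at 17.5, lugs pass under the ribs from 24 (10 N), track floor at 27. Eased off in the pockets (roof 3.5 mm below the mouth) it stays at 21.5, locked; not locked it rises to 19 or less.
- group_brush: Small oval cleaning brush lying on the counter, 86 x 30 mm, 22 mm high; bystander. Origin under its centre.
- tamper: Coffee tamper standing upright on the counter, 58 mm across, 90 mm high; bystander. Origin at the centre of its underside.
- shot_glass: Empty shot glass standing on the counter, 48 mm across, 61 mm high; bystander. Origin at the centre of its underside.
Things that resemble listed ones, but are neither listed nor needed, are in the scene too. What is shaped like the burr_carrier but blue, green or purple is not meant.

How it is judged:
By the outcome, as a careful person would: the job done as asked, in the order asked, and still so for the second after the job is handed in, with the robot touching nothing.
It also fails if it takes over 64 s, if anything falls off the work surface, if the arm or the gripper's body presses on something with over 40 N, if the wrist force passes 120 N, or if a joint passes its speed limit or range.

### The arm

A 6-joint arm with a two-finger parallel gripper is mounted at the origin on a cart in front of the work surface, level with it; the furniture and walls round the work are solid. World frame = base frame: x ahead of the robot, y to its left, z up, the work surface at z = 0. Lengths are in mm, angles in rad, forces in N, time in s.
With the tool pointing down it reaches from about 350 to 875 mm from the base axis. Payload 4.2 kg.
Tool frame: the origin (TCP) lies midway between the tips of the shut fingers; the grasp point (between the pads) lies behind it (grasp_offset is the z of the grasp point in the tool frame, in mm); z points along the fingers, y is the line along which they close (so a half turn about z gives the same grasp; the last joint's range is limited). The gripper opens to 87 mm and grips with 3 to 60 N. Pads are 19 mm wide; open, the fingers measure 117 mm over their backs; the gripper's body (75 mm by 190 mm) begins 51 mm behind the grasp point.
Start: joints at [-0.92, 0.385, 0.008, 0, -1.194, -0.259], TCP at [238.671, -577.612, 222.55] pointing down, gripper open.
Joint ranges: [-3.14, 3.14], [-1.21, 2.06], [-1.07, 1.41], [-3.16, 2.05], [-2.99, -0.16], [-3.1, 3.1]. Speed limits (rad/s): [2.79, 2.79, 3.14, 3.14, 3.14, 3.14].

### API

Orientations are given as a unit quaternion [w, x, y, z].
In Python, from bench import * gives the robot as it stands.
- The arm moves only by the tool carry_out, never from a script. Its arguments are lists of equal length, an entry for each row: "gripper": the finger opening in mm, from 0 to 87; "translation": the shift along the tool's x, y, z in mm, a list of three; "delta_rot": the turn, a rotation vector about the tool's x, y, z in degrees, a list of three. A call has 1 to 12 rows; each row is the pose to reach, as a shift and turn from the pose commanded when the call began, along the tool's axes at that moment; what a row does not reach only later rows make up. A row lasts 1/8 s, in which the tool goes at most 62.5 mm and 10.7 degrees, less where a joint would pass 70% of its speed; a pose out of reach is approached as far as the arm can. A call with a gripper value outside its range is refused whole. The fingers move at their own pace and stop on an object; "squeeze" is the grip in N (left out, the last holds). Time passes only in rows, so rows that repeat a pose let the fingers close. It gives the time, the measured TCP pose, the force, the opening and the grip force at its end, in the units of the state.
- get_obs(): the state, without advancing time (a new reading comes with each control period).
- capture(name): name is "side" or "top" or "wrist"; returns a dict with "image" (384x512x3 uint8, red, green, blue), "K" (3x3 intrinsics, pixels), "xyz" and "orientation" of the camera in the world. Camera axes: x right, y up, looking along -z (the intrinsics and any distortion apply to the point x, -y, -z); pixel columns grow to the right and rows downward; lengths in mm; the calibration is good to about 2 mm. A picture is of the moment at which its call begins. There is no depth.
- hand_in(): hands the job in; it is judged then, once.
The state is a dict: "clock": time; "joint_positions": joint angles; "qd": joint speeds; "joint_torque": joint torques, N m; "position": TCP position; "tcp_rot": TCP orientation; "force": force on the tool from outside, world axes, zero at the start; "ft_torque": the same for the moment, N m; "opening": finger opening in mm; "grasp_force": force on a finger pad.
Only numpy, scipy, OpenCV 4.12 (cv2) and the standard library are available. Lean on these libraries where they do the work, as an engineer would, in place of code of your own. Each camera call takes 0.05 s, during which the arm holds its last target. There are 200 camera calls.

## Working session

There is one attempt and no reset: what is moved stays moved. The work goes in short steps, Python scripts to look and compute and a tool call to move; the robot and the scene stay as the last step left them, time stands still between calls to the robot, and variables do not carry over. Pictures are saved under pics/ and viewed, at most 10 in all, crops included, and the job is handed in when it is done.

Besides the shell and the picture viewer there is one more tool, called after "Request:" as name(argument=value, ...) on one line, values as JSON. carry_out: Moves the arm, as the interface text tells. Its arguments: {"type":"object","properties":{"gripper":{"type":"array"},"translation":{"type":"array"},"delta_rot":{"type":"array"},"squeeze":{"type":"number"}},"required":["gripper","translation","delta_rot"]}

```bash
mkdir -p pics; cat > h.py <<'E'
from bench import *
import numpy as np, cv2
from scipy.spatial.transform import Rotation as R
def rot(q): return R.from_quat([q[1],q[2],q[3],q[0]])
def ray(c,u,v):
    d=np.linalg.inv(c["K"])@[u,v,1]; d=np.array([d[0],-d[1],-d[2]])
    return np.array(c["xyz"]),rot(c["orientation"]).apply(d)
def onz(c,u,v,z):
    o,d=ray(c,u,v); return o+d*(z-o[2])/d[2]
def proj(c,p):
    q=rot(c["orientation"]).inv().apply(np.array(p)-c["xyz"]); q=np.array(c["K"])@[q[0],-q[1],-q[2]]; return q[:2]/q[2]
def save(n,im,s=1): cv2.imwrite(f"pics/{n}.png",cv2.resize(im[:,:,::-1],None,fx=s,fy=s,interpolation=cv2.INTER_CUBIC))
E
python3 - <<'E'
from h import *
import pickle
a=capture("top");b=capture("side")
pickle.dump((a,b),open("c.pkl","wb"))
for c in(a,b): print({k:v for k,v in c.items() if k!="image"})
save("top",a["image"],1.5);save("side",b["image"],1.5)
print(get_obs())
E
```

```text
{'K': array([[347.63148135,   0.        , 260.44147713],
       [  0.        , 347.63148135, 189.05676725],
       [  0.        ,   0.        ,   1.        ]]), 'xyz': array([ 363.73955266,  -68.97152544, 1057.86867181]), 'orientation': array([-0.70304435, -0.04449245,  0.04227912,  0.70849244])}
{'K': array([[480.70897027,   0.        , 245.97331055],
       [  0.        , 480.70897027, 190.562299  ],
       [  0.        ,   0.        ,   1.        ]]), 'xyz': array([1045.39807778,  581.7366153 ,  880.28811856]), 'orientation': array([0.31590049, 0.13967639, 0.39614194, 0.85074611])}
{'clock': 0.1, 'joint_positions': array([-9.20401771e-01,  3.85503679e-01,  6.81008490e-03, -4.41206094e-04,
       -1.19399884e+00, -2.58579954e-01]), 'qd': array([ 0.00106035, -0.00208889,  0.00327417,  0.00196667,  0.00091469,
       -0.0003629 ]), 'joint_torque': array([-3.52063726e-04, -3.91689992e+01,  1.87933069e+01,  4.23185751e+00,
        1.34448337e-02, -7.32226908e-05]), 'position': array([ 238.47962523, -577.15408684,  221.57219117]), 'tcp_rot': array([-2.31961882e-04, -1.94576661e-01,  9.80886835e-01,  9.41829567e-04]), 'force': array([-0.11240711, -0.22467638,  0.98000378]), 'ft_torque': array([-0.04646084, -0.01495372,  0.03080769]), 'grasp_force': 0.0, 'opening': 87.12983101915746}
```

View pics/top.png

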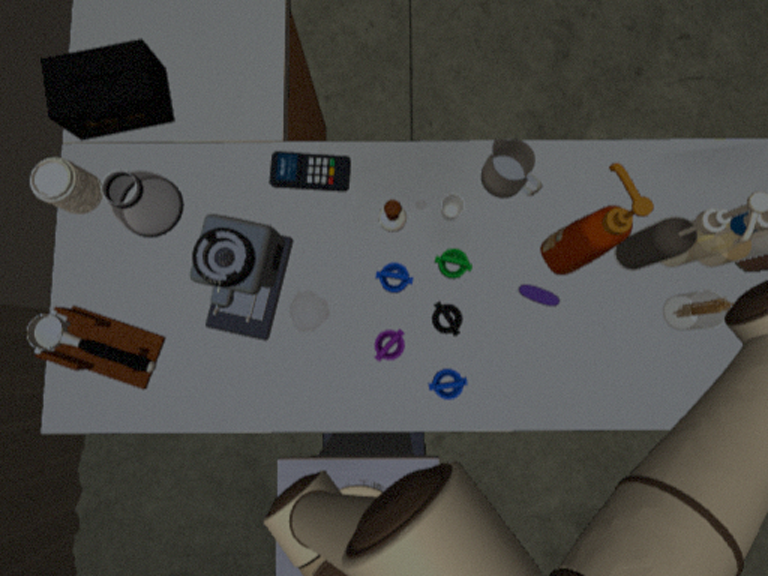

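View pics/side.png

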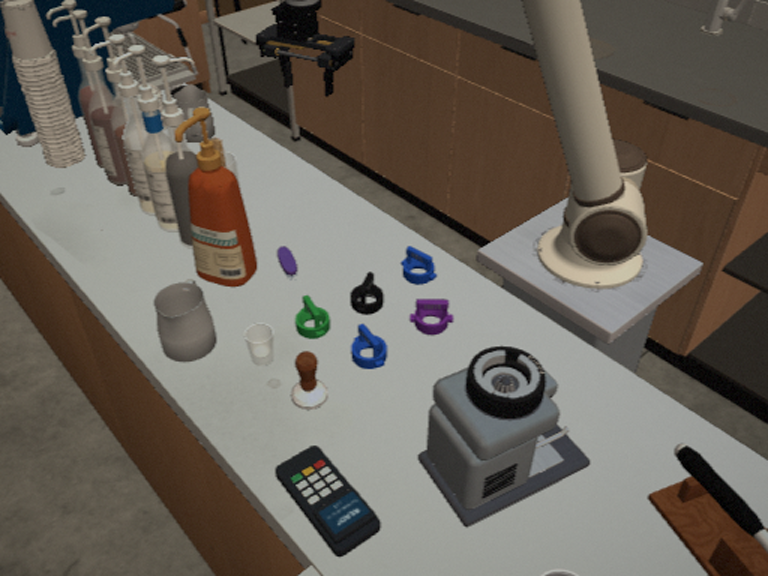

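Top view (1.5x pixels): the carrier-shaped things are blue (394,277), green (454,263), purple (390,345), blue (448,384) and black (447,318). Only the black one matches the description. The grinder mouth is at (223,257) with its chute towards image-down. I'll confirm with an enlarged crop.

```bash
python3 - <<'E'
from h import *
import pickle
a,b=pickle.load(open("c.pkl","rb"))
A=cv2.resize(a["image"][187:237,273:323],(400,400),interpolation=cv2.INTER_CUBIC)
B=cv2.resize(a["image"][135:235,115:215],(400,400),interpolation=cv2.INTER_CUBIC)
save("crop",np.hstack([A,B]))
im=a["image"].astype(int).max(2)[187:237,273:323]<60
n,l,s,c=cv2.connectedComponentsWithStats(im.astype(np.uint8)); 
k=1+np.argmax(s[1:,4]); m=(l==k).astype(np.uint8); print(s[k],c[k]+[273,187])
(u,v),r=cv2.minEnclosingCircle(np.argwhere(m)[:,::-1].astype(np.float32)); print(u+273,v+187,r)
print("carrier z20",onz(a,298,212,20),"mouth",onz(a,148.7,171.5,205))
b2=onz(b,367/1.5,298/1.5,15);print("side",b2, onz(b,506/1.5,378/1.5,205))
p=[onz(a,x/1.5,y/1.5,3) for x,y in((207,327),(268,339),(292,237))];print(p)
E
```

```text
[ 15  14  20  23 289] [297.83044983 211.99653979]
298.0 212.0 12.530064582824707
carrier z20 [ 421.99592047 -177.7065311    20.        ] mouth [515.26754775 211.25251859 205.        ]
side [ 417.77836676 -177.87513772   15.        ] [522.7649172  219.73695235 205.        ]
[array([408.51452755, 305.52418741,   3.        ]), array([383.46823888, 181.67995529,   3.        ]), array([592.35756112, 136.6037414 ,   3.        ])]
```

View pics/crop.png

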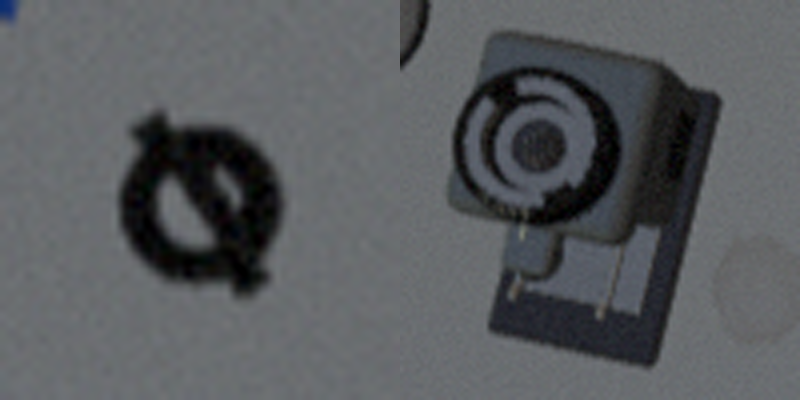

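The crop confirms it: black carrier, lugs at crop (150,128) and (250,283), so the bar lies at about +33° in world. The mouth's dark slot notches are at about crop (495,95) and (565,205), near 40° in world. Moving above the carrier.

Request:
carry_out(gripper=[60,60,60,60,60,60,60,60,60,60,60,60], translation=[[-27,55,-5],[-54,111,-10],[-81,166,-15],[-108,222,-20],[-160,240,0],[-215,260,10],[-270,280,15],[-321,299,20],[-321,299,20],[-321,299,20],[-321,299,20],[-321,299,20]], delta_rot=[[0,0,0],[0,0,0],[0,0,0],[0,0,0],[0,0,-5],[0,0,-10],[0,0,-10],[0,0,-10],[0,0,-10],[0,0,-10],[0,0,-10],[0,0,-10]])

```text
clock: 1.6
position: [420.5, -179.4, 202.8]
tcp_rot: [0.0, -0.279, 0.96, -0.0]
force: [-0.7, -0.7, 0.7]
opening: 59.8
grasp_force: 0.0
```

```bash
python3 - <<'E'
from h import *
import bench; print([n for n in dir(bench) if 'off' in n.lower()], getattr(bench,'grasp_offset',None))
a=capture("wrist");o=get_obs()
print(o["position"],o["tcp_rot"],o["joint_positions"],o["clock"],o["force"]);print({k:v for k,v in a.items() if k!="image"})
save("w1",a["image"]); import pickle;pickle.dump((a,o),open("w1.pkl","wb"))
print(proj(a,[421,-178,20]))
E
```

```text
['grasp_offset'] -18.700000000000003
[ 420.63970811 -179.36362975  202.77093253] [ 2.12705347e-04 -2.78640588e-01  9.60395426e-01 -6.01058093e-05] [-4.60898113e-02  1.13598960e-01 -4.14721235e-01 -2.71589195e-05
 -1.04203469e+00 -9.59936113e-01] 1.65 [0.11925376 1.1968373  0.07771489]
{'K': array([[297.98016672,   0.        , 260.6064813 ],
       [  0.        , 297.98016672, 189.92333229],
       [  0.        ,   0.        ,   1.        ]]), 'xyz': array([ 354.23565053, -221.65524275,  364.71623144]), 'orientation': array([ 0.47653433, -0.07049007, -0.12843032,  0.86686321])}
[261.4612365  170.02453273]
```

View pics/w1.png

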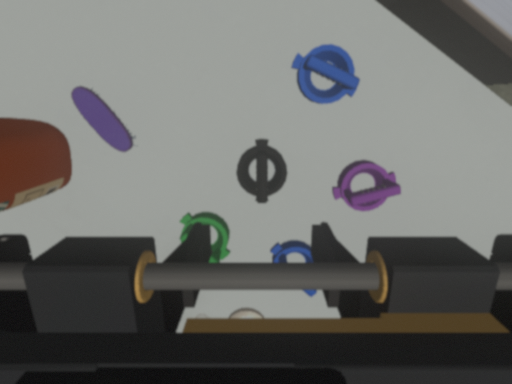

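Wrist view: black carrier ring centred at (261,170), bar nearly vertical from (262,140) to (262,202). This agrees with my estimate.

```bash
python3 - <<'E'
from h import *
import pickle
a,o=pickle.load(open("w1.pkl","rb"))
im=(a["image"].max(2)<75)[130:212,225:300].astype(np.uint8)
n,l,s,c=cv2.connectedComponentsWithStats(im);k=1+np.argmax(s[1:,4]);m=l==k
v,u=np.nonzero(m);u=u+225;v=v+130;print(s[k],u.min(),u.max(),v.min(),v.max())
t=u[v<=v.min()+5].mean();b=u[v>=v.max()-5].mean();print(t,b)
P=onz(a,t,v.min()+4,16);Q=onz(a,b,v.max()-4,16);d=P-Q
print(P,Q,np.hypot(*d[:2]),(P+Q)/2,np.degrees(np.arctan2(d[1],d[0]))%180)
print("ring",onz(a,(u.min()+u.max())/2,171,15))
y=rot(o["tcp_rot"]).apply([0,1,0]);print("tool y ang",np.degrees(np.arctan2(y[1],y[0]))%180, rot(o["tcp_rot"]).as_matrix())
E
```

```text
[  13   10   48   62 1663] 238 285 140 201
261.5 261.43859649122805
[ 395.4761372  -194.16291213   16.        ] [ 450.50164713 -159.25916102   16.        ] 65.16194122436934 [ 422.98889217 -176.71103657   16.        ] 32.38775084259959
ring [ 422.95764945 -176.68246491   15.        ]
tool y ang 122.35817326742017 [[-8.44718755e-01 -5.35210266e-01  4.42058321e-04]
 [-5.35210317e-01  8.44718839e-01  3.08599734e-06]
 [-3.75066649e-04 -2.33987375e-04 -9.99999902e-01]]
```

Request:
carry_out(gripper=[50,50,50,50,50,50,0,0,0,0,0,0], translation=[[-3,1,50],[-3,1,100],[-3,1,140],[-3,1,160],[-3,1,172],[-3,1,172],[-3,1,172],[-3,1,172],[-3,1,172],[-3,1,172],[-3,1,172],[-3,1,172]], delta_rot=[[0,0,0],[0,0,0],[0,0,0],[0,0,0],[0,0,0],[0,0,0],[0,0,0],[0,0,0],[0,0,0],[0,0,0],[0,0,0],[0,0,0]], squeeze=30)

```text
clock: 3.15
position: [423.4, -176.3, 30.7]
tcp_rot: [0.0, -0.279, 0.96, -0.0]
force: [-0.1, -1.2, -0.7]
opening: 11.4
grasp_force: 30.0
```

Request:
carry_out(gripper=[0,0,0,0,0,0,0,0,0,0,0,0], translation=[[0,0,-40],[0,0,-100],[-30,25,-150],[-70,55,-190],[-110,85,-230],[-155,120,-260],[-205,155,-280],[-255,190,-300],[-300,225,-300],[-340,255,-300],[-367,277,-300],[-367,277,-300]], delta_rot=[[0,0,0],[0,0,0],[0,0,0],[0,0,0],[0,0,0],[0,0,0],[0,0,0],[0,0,0],[0,0,0],[0,0,0],[0,0,0],[0,0,0]])

```text
clock: 4.65
position: [584.0, 256.7, 327.5]
tcp_rot: [-0.002, -0.281, 0.96, -0.0]
force: [-0.7, 0.0, -2.3]
opening: 11.6
grasp_force: 30.0
```

```bash
python3 - <<'E'
from h import *
a=capture("wrist");o=get_obs()
print(o["position"],o["tcp_rot"],o["joint_positions"],o["clock"],o["force"]);print({k:v for k,v in a.items() if k!="image"})
save("w2",a["image"],1.5); import pickle;pickle.dump((a,o),open("w2.pkl","wb"))
print(proj(a,[515,211,205]),proj(a,[522,219,205]))
E
```

```text
[583.69603143 255.29709177 328.33221331] [-2.04547106e-03 -2.80042833e-01  9.59985245e-01 -3.95665430e-04] [ 6.65455089e-01  3.61389576e-01  2.32791018e-01 -7.95299538e-04
 -1.44628918e+00 -1.66847232e+00] 4.7 [-0.73299636  0.36241552 -2.89013237]
{'K': array([[297.98016672,   0.        , 260.6064813 ],
       [  0.        , 297.98016672, 189.92333229],
       [  0.        ,   0.        ,   1.        ]]), 'xyz': array([518.59392106, 214.52551314, 489.87809581]), 'orientation': array([ 0.47494919, -0.06864765, -0.12669921,  0.86813483])}
[259.11397248  95.61942805] [262.34272007 107.24012354]
```

View pics/w2.png

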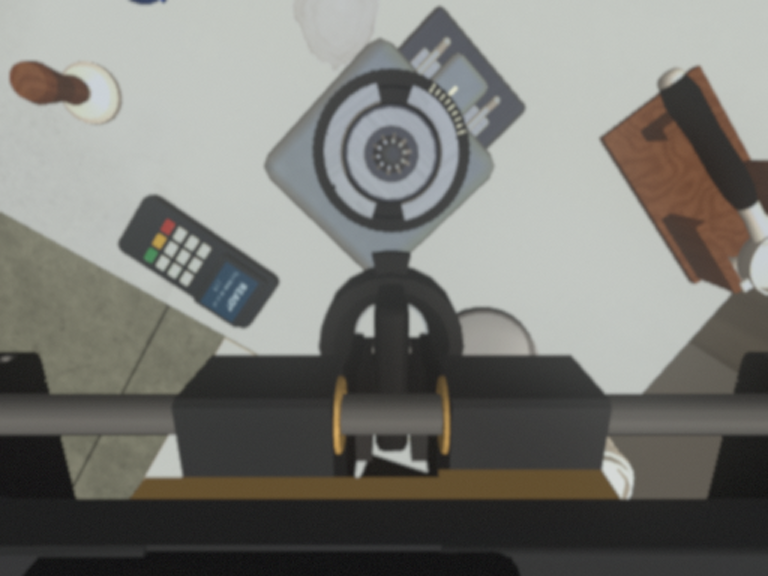

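The wrist view shows the mouth centre at about (391,150), slots at (392,92) and (392,208), the held carrier's front lug at (391,258). Now measuring the centre, slot angle and lug.

```bash
python3 - <<'E'
from h import *
import pickle
from scipy.ndimage import map_coordinates
from scipy.optimize import least_squares
a,o=pickle.load(open("w2.pkl","rb"))
g=cv2.GaussianBlur(a["image"],(3,3),0).max(2).astype(float)
br=((g>120)).astype(np.uint8)
# steel outer edge: radial scan from rough centre
c0=np.array([391,150])/1.5; pts=[]
for t in np.radians(np.arange(0,360,3)):
    r=np.arange(34,60,.25); p=map_coordinates(g,[c0[1]+r*np.sin(t),c0[0]+r*np.cos(t)],order=1)
    i=np.argmin(np.diff(p)); 
    if np.diff(p)[i]<-4: pts.append(onz(a,c0[0]+r[i]*np.cos(t),c0[1]+r[i]*np.sin(t),205)[:2])
pts=np.array(pts)
f=least_squares(lambda x:np.hypot(*(pts-x[:2]).T)-x[2],[517,212,40],loss="soft_l1",f_scale=.5)
print("centre",f.x,len(pts),np.median(abs(f.fun)))
cx=f.x[:2]
for rad in (34,36):
    A=np.arange(0,360,1.);P=[proj(a,[cx[0]+rad*np.cos(np.radians(t)),cx[1]+rad*np.sin(np.radians(t)),205]) for t in A]
    s=map_coordinates(g,np.array(P).T[::-1],order=1)
    th=(s.min()+s.max())/2; d=s<th; e=np.nonzero(d!=np.roll(d,1))[0]; print(rad,th,A[e],d[e])
M=rot(o["tcp_rot"]).as_matrix(); print(M)
x=M[:,0];print("tool x ang",np.degrees(np.arctan2(x[1],x[0]))%180)
# front lug outer edge
zt=o["position"][2]
for v in range(160,185,2): print(v,g[v,[240,245,250,255,258,261,264,267,270,275,280]].astype(int))
L=onz(a,261,168,zt-30.7+18);print(L,(L-o["position"])@M)
E
```

```text
centre [519.5433394  215.25768994  40.98243052] 106 0.1640470173480182
34 122.13791122405988 [ 15.  45. 195. 225.] [ True False  True False]
36 121.7161637544582 [ 16.  45. 195. 225.] [ True False  True False]
[[-8.43143655e-01 -5.37675594e-01 -3.70563753e-03]
 [-5.37672357e-01  8.43151710e-01 -1.90530497e-03]
 [ 4.14885060e-03  3.85973070e-04 -9.99991319e-01]]
tool x ang 32.525640686334526
160 [148 148 146 147 148 148 148 148 145 140 140]
162 [148 148 147 147 147 147 147 146 143 138 158]
164 [148 147 147 146 145 144 143 142 140 138 186]
166 [146 147 135 123 116 115 116 120 127 151 194]
168 [141 145  90  73  69  68  70  75  82 176 195]
170 [135 144  63  60  59  60  60  60  61 185 194]
172 [129 143  65  61  60  60  61  60  63 188 194]
174 [126 138  70  61  60  60  60  61  66 191 194]
176 [132 130  73  60  60  60  60  61  69 188 194]
178 [162 106  66  60  60  60  60  61  65 147 191]
180 [163  67  57  60  59  58  59  59  59  76 158]
182 [102  54  54  56  54  54  55  56  56  53  89]
184 [59 53 54 54 54 55 54 53 53 52 55]
[550.51629501 235.4946825  315.63221331] [38.56980191  1.13859739 12.86057146]
```

Request:
carry_out(gripper=[0,0,0,0,0,0,0,0], translation=[[30,0,10],[60,0,30],[74.5,-0.3,60],[74.5,-0.3,75],[74.5,-0.3,80],[74.5,-0.3,80],[74.5,-0.3,80],[74.5,-0.3,80]], delta_rot=[[0,0,0],[0,0,2.4],[0,0,2.4],[0,0,2.4],[0,0,2.4],[0,0,2.4],[0,0,2.4],[0,0,2.4]])

```text
clock: 5.7
position: [522.0, 214.5, 251.1]
tcp_rot: [0.001, -0.259, 0.966, 0.0]
force: [0.0, -0.1, -1.0]
opening: 11.4
grasp_force: 30.0
```

```bash
python3 - <<'E'
from h import *
w=capture("wrist");s=capture("side");O=[]
for i in range(5):
    o=get_obs();O.append(np.r_[o["position"],o["force"],o["ft_torque"]])
print(np.mean(O,0).round(2),o["tcp_rot"],o["clock"])
p=proj(s,[519.5,215.3,215]).astype(int);A=s["image"][p[1]-60:p[1]+60,p[0]-60:p[0]+60]
B=w["image"][90:290,160:360]
save("c3",np.hstack([cv2.resize(A,(390,390),interpolation=cv2.INTER_CUBIC),cv2.resize(B,(390,390))]))
E
```

```text
[ 5.2179e+02  2.1439e+02  2.5084e+02  7.0000e-02 -4.3000e-01 -8.8000e-01
 -3.0000e-02 -2.0000e-02  4.0000e-02] [ 2.91463222e-04 -2.59258705e-01  9.65807865e-01  8.84854404e-05] 5.8
```

View pics/c3.png

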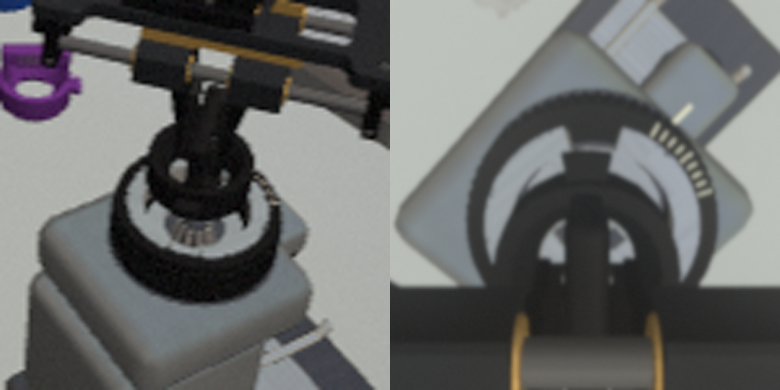

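Left crop: the carrier hangs over the mouth. Right crop: the lug is centred at about x=587 and the slot and ring at about x=592, so the mouth lies ~1.7 mm further towards tool +y. Correcting, then descending to just above lug contact.

Request:
carry_out(gripper=[0,0,0,0,0,0,0,0], translation=[[0.5,1.6,2],[0.5,1.6,8],[0.5,1.6,14],[0.5,1.6,17],[0.5,1.6,20],[0.5,1.6,22],[0.5,1.6,24],[0.5,1.6,24]], delta_rot=[[0,0,0],[0,0,0],[0,0,0],[0,0,0],[0,0,0],[0,0,0],[0,0,0],[0,0,0]])

```text
clock: 6.8
position: [520.3, 215.3, 226.5]
tcp_rot: [-0.0, -0.259, 0.966, -0.0]
force: [0.9, -0.4, -2.2]
opening: 11.7
grasp_force: 30.0
```

Request:
carry_out(gripper=[0,0,0,0], translation=[[0,0,1.5],[0,0,3],[0,0,4],[0,0,4]], delta_rot=[[0,0,0],[0,0,0],[0,0,0],[0,0,0]])

```text
clock: 7.3
position: [520.3, 215.3, 222.5]
tcp_rot: [-0.0, -0.259, 0.966, -0.0]
force: [0.0, -0.1, -2.3]
opening: 12.1
grasp_force: 30.0
```

Request:
carry_out(gripper=[0,0,0,0], translation=[[0,0,1],[0,0,2],[0,0,3],[0,0,3]], delta_rot=[[0,0,0],[0,0,0],[0,0,0],[0,0,0]])

```text
clock: 7.8
position: [520.3, 215.3, 219.4]
tcp_rot: [-0.0, -0.259, 0.966, -0.0]
force: [1.4, -0.5, -2.6]
opening: 11.8
grasp_force: 30.0
```

The lugs have dropped into the slots. Now pressing onto the seat.

Request:
carry_out(gripper=[0,0,0,0,0], translation=[[0,0,1.5],[0,0,3],[0,0,4.5],[0,0,5],[0,0,5]], delta_rot=[[0,0,0],[0,0,0],[0,0,0],[0,0,0],[0,0,0]])

```text
clock: 8.43
position: [520.5, 215.3, 215.1]
tcp_rot: [0.0, -0.259, 0.966, -0.0]
force: [-0.9, -0.7, 2.8]
opening: 11.8
grasp_force: 30.0
```

Request:
carry_out(gripper=[0,0,0,0,0], translation=[[0,0,1.5],[0,0,3],[0,0,4],[0,0,4.8],[0,0,4.8]], delta_rot=[[0,0,0],[0,0,0],[0,0,0],[0,0,0],[0,0,0]])

```text
clock: 9.05
position: [520.6, 215.3, 211.2]
tcp_rot: [0.001, -0.259, 0.966, -0.0]
force: [-2.8, -0.7, 9.5]
opening: 12.0
grasp_force: 30.0
```

```bash
python3 -c "
from h import *
o=get_obs();print(o['position'],o['force'],o['ft_torque'],o['joint_positions'])"
```

```text
[520.59633776 215.31064803 211.18040713] [-2.78828874 -0.72075492  9.4642307 ] [-0.27564158  0.97103101 -0.04553387] [ 6.80190590e-01  2.88085956e-01 -1.65154988e-01  8.37725603e-04
 -1.11628871e+00 -1.72648544e+00]
```

Request:
carry_out(gripper=[0,0,0,0,0], translation=[[0,0,0],[0,0,0],[0,0,0],[0,0,0],[0,0,0]], delta_rot=[[0,0,2],[0,0,4],[0,0,6],[0,0,8],[0,0,8]])

```text
clock: 9.68
position: [521.5, 215.7, 211.5]
tcp_rot: [0.002, -0.192, 0.981, 0.0]
force: [-1.2, -1.5, 6.9]
opening: 11.4
grasp_force: 30.0
```

```bash
cat > s.py <<'E'
from h import *
o=get_obs();x=rot(o["tcp_rot"]).apply([1,0,0])
print(o['position'].round(2),o['force'].round(2),o['ft_torque'].round(3),"yaw",np.degrees(np.arctan2(x[1],x[0]))%180,o["clock"])
E
python3 s.py
```

```text
[521.47 215.65 211.54] [-1.16 -1.53  6.9 ] [-0.262  0.383  0.058] yaw 22.088487253576858 9.675
```

Request:
carry_out(gripper=[0,0,0], translation=[[0,0,0.8],[0,0,0.8],[0,0,0.8]], delta_rot=[[0,0,0],[0,0,0],[0,0,0]])

```text
clock: 10.05
position: [521.5, 215.7, 210.9]
tcp_rot: [0.002, -0.192, 0.981, 0.0]
force: [-2.1, -0.7, 8.2]
opening: 11.7
grasp_force: 30.0
```

```bash
python3 s.py; python3 - <<'E'
from h import *
w=capture("wrist")
save("c4",w["image"][90:290,160:360],2.5)
E
```

```text
[521.49 215.66 210.95] [-2.13 -0.72  8.22] [-0.263  0.499  0.082] yaw 22.101041563815585 10.05
```

View pics/c4.png

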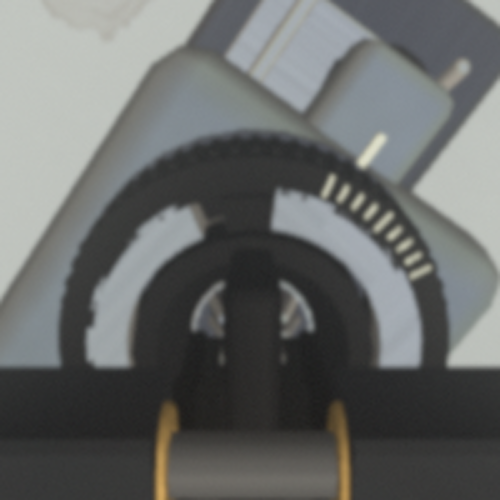

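The crop shows the slot between x≈200 and 272, with the lug running under the right-hand steel edge. It has passed beneath the rim, so I'll keep turning.

Request:
carry_out(gripper=[0,0,0,0,0,0], translation=[[0,0,0.8],[0,0,0.8],[0,0,0.8],[0,0,0.8],[0,0,0.8],[0,0,0.8]], delta_rot=[[0,0,2],[0,0,5],[0,0,8],[0,0,11],[0,0,14],[0,0,14]])

```text
clock: 10.85
position: [521.7, 215.8, 210.5]
tcp_rot: [0.002, -0.071, 0.998, 0.001]
force: [-2.3, 0.3, 8.2]
opening: 11.8
grasp_force: 30.0
```

```bash
python3 s.py
```

```text
[521.73 215.82 210.49] [-2.29  0.26  8.21] [-0.263  0.432  0.054] yaw 8.098253913873606 10.85
```

Request:
carry_out(gripper=[0,0,0,0,0,0,0,0], translation=[[0,0,0.5],[0,0,0.5],[0,0,0.5],[0,0,0.5],[0,0,0.5],[0,0,0.5],[0,0,0.5],[0,0,0.5]], delta_rot=[[0,0,3],[0,0,6],[0,0,9],[0,0,12],[0,0,15],[0,0,18],[0,0,20],[0,0,20]])

```text
clock: 11.85
position: [521.5, 215.4, 210.0]
tcp_rot: [0.002, 0.104, 0.995, 0.0]
force: [-1.9, -1.9, 9.1]
opening: 11.6
grasp_force: 30.0
```

```bash
python3 s.py
```

```text
[521.46 215.4  210.03] [-1.91 -1.94  9.09] [-0.464  0.686  0.095] yaw 168.11034517016483 11.85
```

Request:
carry_out(gripper=[0,0,0,0,0], translation=[[0,0,0],[0,0,0],[0,0,0],[0,0,0],[0,0,0]], delta_rot=[[0,0,2],[0,0,4],[0,0,6],[0,0,8],[0,0,8]])

```text
clock: 12.48
position: [521.1, 215.2, 209.9]
tcp_rot: [0.001, 0.173, 0.985, 0.0]
force: [-2.1, -2.7, 9.8]
opening: 11.2
grasp_force: 30.0
```

```bash
python3 s.py
```

```text
[521.12 215.16 209.92] [-2.07 -2.72  9.82] [-0.636  0.817  0.163] yaw 160.10773385037803 12.475
```

Yaw is now -19.9°, so I'll feel for the stop in small steps.

Request:
carry_out(gripper=[0,0,0,0], translation=[[0,0,0],[0,0,0],[0,0,0],[0,0,0]], delta_rot=[[0,0,1],[0,0,2],[0,0,3],[0,0,3]])

```text
clock: 12.98
position: [521.0, 215.0, 209.9]
tcp_rot: [0.001, 0.198, 0.98, -0.0]
force: [-2.2, -3.3, 9.9]
opening: 11.7
grasp_force: 30.1
```

```bash
python3 s.py
```

```text
[521.02 214.96 209.88] [-2.23 -3.32  9.89] [-0.756  0.767  0.349] yaw 157.1664184920261 12.975
```

Request:
carry_out(gripper=[0,0,0], translation=[[0,0,0],[0,0,0],[0,0,0]], delta_rot=[[0,0,0.5],[0,0,1],[0,0,1]])

```text
clock: 13.35
position: [520.8, 214.6, 209.9]
tcp_rot: [0.001, 0.206, 0.978, -0.0]
force: [-3.2, -3.7, 9.9]
opening: 11.6
grasp_force: 30.3
```

```bash
python3 s.py
```

```text
[520.83 214.64 209.85] [-3.17 -3.66  9.93] [-0.997  0.941  0.387] yaw 156.18597000675422 13.35
```

Request:
carry_out(gripper=[0,0,0,0], translation=[[0,0,0],[0,0,0],[0,0,0],[0,0,0]], delta_rot=[[0,0,0.5],[0,0,1],[0,0,1.5],[0,0,1.5]])

```text
clock: 13.85
position: [520.5, 214.1, 209.8]
tcp_rot: [0.001, 0.219, 0.976, -0.001]
force: [-3.9, -4.6, 10.2]
opening: 11.7
grasp_force: 30.5
```

```bash
python3 s.py
```

```text
[520.52 214.15 209.82] [-3.88 -4.6  10.19] [-1.267  0.988  0.499] yaw 154.6989765282422 13.85
```

Resistance started at yaw ≈ -23° and kept rising, which matches the stop (slots at 30.1° minus 53°). Relieving the twist slightly, then easing up.

Request:
carry_out(gripper=[0,0,0,0,0,0,0], translation=[[0,0,0],[0,0,0],[0,0,-1],[0,0,-2],[0,0,-3],[0,0,-3.5],[0,0,-3.5]], delta_rot=[[0,0,-1],[0,0,-2],[0,0,-2.5],[0,0,-2.5],[0,0,-2.5],[0,0,-2.5],[0,0,-2.5]])

```text
clock: 14.72
position: [520.6, 214.4, 212.2]
tcp_rot: [0.001, 0.199, 0.98, -0.001]
force: [-2.4, -3.8, 6.0]
opening: 11.6
grasp_force: 30.0
```

```bash
python3 s.py
```

```text
[520.59 214.41 212.22] [-2.39 -3.81  5.97] [-1.053  0.502 -0.065] yaw 157.0593778884605 14.725
```

Request:
carry_out(gripper=[0,0,0,0,0], translation=[[0,0,-0.7],[0,0,-1.4],[0,0,-2],[0,0,-2.5],[0,0,-2.5]], delta_rot=[[0,0,0],[0,0,0],[0,0,0],[0,0,0],[0,0,0]])

```text
clock: 15.35
position: [520.4, 214.7, 213.6]
tcp_rot: [0.0, 0.199, 0.98, -0.001]
force: [0.3, -6.2, 4.2]
opening: 11.7
grasp_force: 30.0
```

```bash
python3 s.py
```

```text
[520.43 214.67 213.63] [ 0.26 -6.16  4.18] [-1.704 -0.18   0.067] yaw 157.04818864863054 15.35
```

Request:
carry_out(gripper=[0,0,0,0], translation=[[0,0,-0.5],[0,0,-1],[0,0,-1.5],[0,0,-1.5]], delta_rot=[[0,0,0],[0,0,0],[0,0,0],[0,0,0]])

```text
clock: 15.85
position: [520.4, 214.7, 214.1]
tcp_rot: [-0.0, 0.199, 0.98, -0.001]
force: [1.8, -5.3, 0.7]
opening: 12.0
grasp_force: 30.0
```

```bash
python3 s.py
```

```text
[520.37 214.66 214.13] [ 1.78 -5.34  0.72] [-1.562 -0.645  0.028] yaw 157.03018212077387 15.85
```

The force dropped 3.5 N while z rose only 0.5 mm, so the lugs are against the pocket roof and it is locked. Releasing and retreating straight up.

Request:
carry_out(gripper=[14,20,32,40,40,40,40,40,40,40], translation=[[0,0,0],[0,0,0],[0,0,0],[0,0,0],[0,0,0],[0,0,-10],[0,0,-40],[-30,0,-80],[-70,0,-110],[-70,0,-110]], delta_rot=[[0,0,0],[0,0,0],[0,0,0],[0,0,0],[0,0,0],[0,0,0],[0,0,0],[0,0,0],[0,0,0],[0,0,0]])

```text
clock: 17.1
position: [587.4, 187.5, 328.0]
tcp_rot: [0.002, 0.2, 0.98, 0.002]
force: [-0.8, 0.7, -0.6]
opening: 40.4
grasp_force: 0.0
```

```bash
python3 s.py; python3 - <<'E'
from h import *
w=capture("wrist");s=capture("side")
p=proj(s,[520,215,225]).astype(int);A=s["image"][p[1]-60:p[1]+60,p[0]-60:p[0]+60]
save("c5",np.hstack([cv2.resize(A,(400,400),interpolation=cv2.INTER_CUBIC),cv2.resize(w["image"][:300,110:410],(400,400))]))
E
```

```text
[587.41 187.51 328.  ] [-0.76  0.67 -0.63] [ 0.034 -0.001 -0.035] yaw 156.90652056897838 17.1
```

View pics/c5.png

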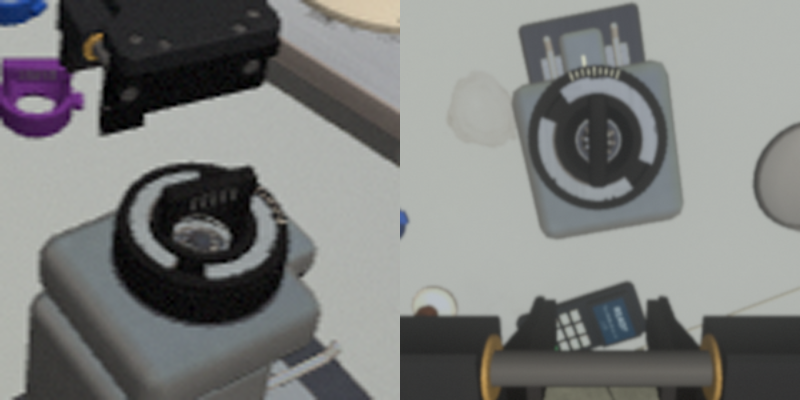

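The side crop shows the carrier seated level in the mouth. In the wrist crop the bar lies about 53° clockwise of the slots, and the gripper is clear. Handing in.

```bash
python3 -c "
from bench import *
print(hand_in())"
```

```text
the job is handed in; nothing more can be done
None
```

The burr carrier is back in the grinder, turned clockwise to the stop at about 53°, eased off, and let go. The lugs were felt against the pocket roof before release, and the last picture shows the carrier seated level. The job is handed in at about 17 s, the verdict was not shown, wrist readings stayed near 10 N, and I never touched the brush, tamper or glass.

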